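# Find the tired spring clip

## Robot

A 7-joint arm with a two-finger parallel gripper is mounted at the origin on a cart in front of the work surface, level with it; the furniture and walls round the work are solid. World frame = base frame: x ahead of the robot, y to its left, z up, the work surface at z = 0. Lengths are in m, angles in degrees, forces in N, time in s.
With the tool pointing down it reaches from about 0.35 to 0.775 m from the base axis. Payload 3.1 kg.
Tool frame: the origin (TCP) lies on the centre line of the jaws, within the pads' length; the fingertips stand 17 mm ahead of it and the grasp point (between the pads) lies 2 mm behind it (robot.tip_reach is the distance from the TCP to the fingertips, in m); z points along the fingers, y is the direction in which the jaws open and shut (so a half turn about z gives the same grasp; the last joint's range is limited). The gripper opens to 85 mm and grips with 20 to 120 N. Pads are 22 mm wide; open, the fingers measure 114 mm over their backs; the gripper's body (76 mm by 85 mm) begins 54 mm behind the grasp point. The pads swing forward as they close: fully open they stand 13 mm farther back than shut.
Start: joints at [-69.311, 17.813, 0.802, 86.603, -0.252, 75.585, -1.558], TCP at [0.216, 0.506, 0.211] pointing down, gripper open.
Joint ranges: [-154.91, 154.91], [-16.99, 109.72], [-72.82, 74.43], [7.12, 147.25], [-82.49, 262.49], [11.32, 116.49], [-174.64, 174.64]. Speed limits (degrees/s): [159.86, 159.86, 180, 180, 180, 180, 180].

## Interface

Orientations are given as [roll, pitch, yaw] about the fixed x, y, z axes, in that order (R = Rz(yaw) Ry(pitch) Rx(roll)).
In Python, from station import robot, fingers, vision, workorder, recognise gives the robot as it stands. Calls block until the motion is done:
- robot.move_to(position, orientation): joint-space move of the TCP to a pose.
- robot.line_to(position, orientation=None, velocity=0.15, f_stop=None): straight line of the TCP; orientation=None keeps the orientation; velocity is the mean speed in m/s. With f_stop (N) it stops when the force on the tool has changed by that much, and returns True; else False.
- robot.move_j(angles): joint-space move.
- fingers.gripper_to(opening, force=None): opening from 0.0 (shut) to 1.0 (fully open); force is the grip in N (None keeps the last); returns when the fingers have stopped.
- robot.pause(seconds).
- robot.inverse_kinematics(position, orientation): joint angles nearest the present ones, or None.
- vision.grab_frame(name): name is "scene" or "top"; returns the picture (400x640x3 uint8, red, green, blue); there is no depth.
- vision.calibration(name): a dict with "mtx" (3x3 intrinsics, pixels), "extrinsics" (4x4, takes a point from world to camera coordinates). Camera axes: x right, y up, looking along -z (the intrinsics and any distortion apply to the point x, -y, -z); pixel columns grow to the right and rows downward; lengths in m; the calibration is good to about 2 mm. A picture is of the moment at which its call begins. calibration takes no time and is no camera call.
A pose or a line that the arm cannot do raises robot.PlanningError and nothing moves.
- workorder.close_job(): hands the job in, once; it reports no verdict.
Trained networks look in the newest picture that a camera, given by its name, has taken for a name from the list of things; names that differ only in an ending like _2 or _b are one class to them, and where a whole thing is asked for, a point or a joint stands for the part that bears it (a point fixed in the world has none). Each returns a list of dicts, best first, with "p" (0 to 1); they miss things now and then, are a little off and sometimes report something else, mostly with a low value. They report only what shows in the picture. A call takes as long as a camera call. They do not tell look-alikes from the thing itself.
- recognise(label, camera): "rect" ([centre column, centre row, width, height] in pixels, round what is visible of it).
Readings, each from a call of its own:
- robot.current_time_s(): time.
- robot.current_joint_positions(): joint angles.
- robot.current_dq(): joint speeds.
- robot.current_joint_torque(): joint torques, N m.
- robot.current_tool_pos(): TCP position.
- robot.current_eef_rot(): TCP orientation.
- robot.current_contact_force(): force on the tool from outside, world axes, zero at the start.
- robot.current_torque(): the same for the moment, N m.
- robot.current_finger_gap(): opening from 0.0 (shut) to 1.0 (fully open).
Only numpy, scipy, OpenCV 4.12 (cv2) and the standard library are available. Lean on these libraries where they do the work, as an engineer would, in place of code of your own. Each camera call takes 0.05 s, during which the arm holds its last target. There are 200 camera calls.

## Task

Check the three spring bag clips, working from left to right as the robot sees them: with closed fingertips press each clip's round blue pad straight down to about 8 newtons, hold that steadily for a good second, never beyond 14, and note how far the leaf gives before letting it up. One clip has lost its spring and gives more than twice as far as the other two: push that clip's red tab away from you, all the way home against its far stop, to mark it out of use. Leave the other tabs and everything else on the worktop as they are.

Things in the scene. Friction and masses are not known exactly. Their poses are not given: they have to be found in the camera images.
- clip_a: one of three look-alike fixed spring clips in a row (which stands where changes): wooden board, x +-85, y -87 to +38, 12 mm high. Origin on the worktop below the press pad; +x from the leaf's free tip (x -65) to its root (x +55, 50 mm high; root block to x +86, 61 high), away from the robot unless turned; +y left. One clip is tired, about 0.6 N/mm at the pad, the others 1.5; nothing shows which
- pad_a: round blue pad, 32 mm across, on the mid-span of clip_a's steel leaf (36 mm wide). Origin at the centre of its top face, about 64 mm above the worktop at rest, give or take 4, as each leaf is bent a little differently; z is its normal, at rest tipped 0.05 to 0.2 rad towards clip +x. Goes down up to 20 mm as the leaf bends, springs back when released
- tab_a (a joint): travel of clip_a's red tab, m: 0 at the near end (in use), 0.040 home against the far stop (out of use). It moves along +x of clip_a against about 2 N of friction and stays where it is left
- tab_a_mid (a point): middle of clip_a's upright red tab, 16 (x) x 22 (y) x 34 mm high, top 50 mm above the worktop; it starts at clip x +10, right of the leaf, 62 mm from the leaf's centre line, with a free gap of 33 mm to the leaf. A steel stop, 8 mm long, top 22 mm above the worktop, lies 7 mm in front of the tab's start
- clip_b: one of three look-alike fixed spring clips in a row (which stands where changes): wooden board, x +-85, y -87 to +38, 12 mm high. Origin on the worktop below the press pad; +x from the leaf's free tip (x -65) to its root (x +55, 50 mm high; root block to x +86, 61 high), away from the robot unless turned; +y left. One clip is tired, about 0.6 N/mm at the pad, the others 1.5; nothing shows which
- pad_b: round blue pad, 32 mm across, on the mid-span of clip_b's steel leaf (36 mm wide). Origin at the centre of its top face, about 64 mm above the worktop at rest, give or take 4, as each leaf is bent a little differently; z is its normal, at rest tipped 0.05 to 0.2 rad towards clip +x. Goes down up to 20 mm as the leaf bends, springs back when released
- tab_b (a joint): travel of clip_b's red tab, m: 0 at the near end (in use), 0.040 home against the far stop (out of use). It moves along +x of clip_b against about 2 N of friction and stays where it is left
- tab_b_mid (a point): middle of clip_b's upright red tab, 16 (x) x 22 (y) x 34 mm high, top 50 mm above the worktop; it starts at clip x +10, right of the leaf, 62 mm from the leaf's centre line, with a free gap of 33 mm to the leaf. A steel stop, 8 mm long, top 22 mm above the worktop, lies 7 mm in front of the tab's start
- clip_c: one of three look-alike fixed spring clips in a row (which stands where changes): wooden board, x +-85, y -87 to +38, 12 mm high. Origin on the worktop below the press pad; +x from the leaf's free tip (x -65) to its root (x +55, 50 mm high; root block to x +86, 61 high), away from the robot unless turned; +y left. One clip is tired, about 0.6 N/mm at the pad, the others 1.5; nothing shows which
- pad_c: round blue pad, 32 mm across, on the mid-span of clip_c's steel leaf (36 mm wide). Origin at the centre of its top face, about 64 mm above the worktop at rest, give or take 4, as each leaf is bent a little differently; z is its normal, at rest tipped 0.05 to 0.2 rad towards clip +x. Goes down up to 20 mm as the leaf bends, springs back when released
- tab_c (a joint): travel of clip_c's red tab, m: 0 at the near end (in use), 0.040 home against the far stop (out of use). It moves along +x of clip_c against about 2 N of friction and stays where it is left
- tab_c_mid (a point): middle of clip_c's upright red tab, 16 (x) x 22 (y) x 34 mm high, top 50 mm above the worktop; it starts at clip x +10, right of the leaf, 62 mm from the leaf's centre line, with a free gap of 33 mm to the leaf. A steel stop, 8 mm long, top 22 mm above the worktop, lies 7 mm in front of the tab's start
- salt_box: round wooden salt box, 91 mm wide, 80 high, at the back; leave it alone. Origin at the centre of its underside
- lime_half: half a lime, 54 mm wide, 35 high, cut face down on the cutting board; leave it alone. Origin at the centre of its underside
- kitchen_timer: pale blue wind-up kitchen timer, 69 mm wide, 42 high, on the left; leave it alone. Origin at the centre of its underside
- order_pad: dark blue wire-bound pad, 154x105x14 mm, lying at the left front; leave it alone. Origin at the centre of its underside
- jigger: brass double-cone measure, 47 mm wide, 100 high, standing on the wooden cutting board at the right; leave it alone. Origin at the centre of its underside
- mug_blue: teal and white mug, 87 mm wide, 91 high, at the back; leave it alone. Origin at the centre of its underside
- pepper_mill: dark wooden pepper mill, 58 mm wide, 170 high, at the back; leave it alone. Origin at the centre of its underside
Not all that is in view belongs to the job. What is shaped like the clip_b but purple is not meant.

How it is judged (in metres and radians):
On the way, in this order (a step that is already met when the one before it is completed fails the run):
1. the pad of the left clip is pressed by the fingers with 5.5 to 10.5 N for 0.7 s (((world y of clip_a above 0.155 m and contact force between the fingers and pad_a between 5.5 and 10.5 N) or (world y of clip_b above 0.155 m and contact force between the fingers and pad_b between 5.5 and 10.5 N) or (world y of clip_c above 0.155 m and contact force between the fingers and pad_c between 5.5 and 10.5 N))), for 0.7 s.
2. the pad of the middle clip is pressed by the fingers with 5.5 to 10.5 N for 0.7 s (((world y of clip_a between -0.075 and 0.155 m and contact force between the fingers and pad_a between 5.5 and 10.5 N) or (world y of clip_b between -0.075 and 0.155 m and contact force between the fingers and pad_b between 5.5 and 10.5 N) or (world y of clip_c between -0.075 and 0.155 m and contact force between the fingers and pad_c between 5.5 and 10.5 N))), for 0.7 s.
3. the pad of the right clip is pressed by the fingers with 5.5 to 10.5 N for 0.7 s (((world y of clip_a below -0.075 m and contact force between the fingers and pad_a between 5.5 and 10.5 N) or (world y of clip_b below -0.075 m and contact force between the fingers and pad_b between 5.5 and 10.5 N) or (world y of clip_c below -0.075 m and contact force between the fingers and pad_c between 5.5 and 10.5 N))), for 0.7 s.
4. the tired clip's tab is home (value of joint tab_b above 0.036 m), for 0.2 s.
At the end, for the whole second after the job is handed in: the red tab of the clip that gives more than twice as far is within 4 mm of its far stop; the tabs of the other two clips are within 6 mm of their near ends (value of joint tab_b above 0.036 m and value of joint each of tab_a, tab_c below 0.006 m); the robot touches nothing.
It fails at once if a press pad is loaded with more than 14 N (contact force between any of the arm, the fingers and pad_a above 14 N or contact force between any of the arm, the fingers and pad_b above 14 N or contact force between any of the arm, the fingers and pad_c above 14 N).
It fails at once if the tab of a sound clip is pushed more than 10 mm (value of joint any of tab_a, tab_c above 0.01 m).
It fails at once if a bystander is shifted by more than 25 mm (distance of any of salt_box, lime_half, kitchen_timer, order_pad, jigger, mug_blue, pepper_mill from where it was at the start of the episode above 0.025 m).
It also fails if it takes over 72 s, if anything falls off the work surface, if the arm or the gripper's body presses on something with over 40 N, if the wrist force passes 120 N, or if a joint passes its speed limit or range.

## Working session

There is one attempt and no reset: what is moved stays moved. The work goes in short steps, each a Python script; the robot and the scene stay as the last script left them, time stands still between calls to the robot, and variables do not carry over. Pictures are saved under pics/ and viewed, about 8 in all and at most 12, crops included, and the job is handed in when it is done.

```bash
mkdir -p pics; ls; python3 - <<'E'
from station import robot, fingers, vision, recognise
import cv2
for n in ("scene","top"):
    im=vision.grab_frame(n); cv2.imwrite(f"pics/{n}0.png",im[:,:,::-1])
    c=vision.calibration(n); print(n,c["mtx"].tolist(),c["extrinsics"].round(4).tolist(),[k for k in c])
    for l in ("pad_a","tab_a_mid","clip_a"):
        print(l,[(round(d["p"],2),[round(float(v),1) for v in d["rect"]]) for d in recognise(l,n)])
print(robot.current_time_s(),robot.current_contact_force(),robot.current_eef_rot())
E
```

```text
pics
scene [[384.444781238299, 0.0, 318.33606942181166], [0.0, 384.444781238299, 197.70117479064282], [0.0, 0.0, 1.0]] [[0.726, -0.6874, -0.0197, -0.4335], [0.3337, 0.3271, 0.8841, -0.2498], [-0.6013, -0.6484, 0.4669, -1.0188], [0.0, 0.0, 0.0, 1.0]] ['mtx', 'extrinsics']
pad_a [(0.42, [323.0, 231.2, 13.2, 7.1]), (0.23, [329.6, 247.1, 66.1, 49.2])]
tab_a_mid [(0.55, [337.5, 186.2, 22.2, 26.4])]
clip_a [(0.97, [327.2, 246.4, 66.6, 48.4]), (0.82, [255.6, 198.2, 56.9, 34.2]), (0.72, [290.1, 171.9, 46.1, 30.4]), (0.6, [295.2, 216.0, 59.2, 41.6])]
top [[412.4531419270559, 0.0, 330.3517684425454], [0.0, 412.4531419270559, 199.38123294880333], [0.0, 0.0, 1.0]] [[0.0614, -0.9981, 0.0009, -0.0612], [0.9747, 0.0602, 0.2154, -0.5563], [-0.2151, -0.0123, 0.9765, -1.4914], [0.0, 0.0, 0.0, 1.0]] ['mtx', 'extrinsics']
pad_a [(0.47, [260.8, 217.2, 10.8, 6.9]), (0.44, [366.8, 228.9, 10.6, 11.5]), (0.41, [316.6, 217.9, 7.4, 11.1]), (0.37, [241.6, 153.3, 8.3, 4.8])]
tab_a_mid [(0.41, [395.6, 172.3, 12.2, 4.7])]
clip_a [(0.96, [322.8, 220.0, 28.5, 46.6]), (0.82, [374.8, 232.6, 33.4, 43.7]), (0.61, [248.5, 160.8, 32.6, 47.2]), (0.56, [269.4, 219.6, 44.7, 48.0]), (0.25, [464.6, 249.1, 12.0, 13.6])]
0.4 [0.03770212 0.31405906 0.6408323 ] [-1.79981266e+02  5.62680331e-04  1.56928443e+02]
```

```bash
python3 - <<'E'
import cv2
a=cv2.imread("pics/top0.png")[120:280,210:430]; b=cv2.imread("pics/scene0.png")[140:290,210:410]
cv2.imwrite("pics/t1.png",cv2.resize(a,(770,560),interpolation=cv2.INTER_CUBIC)); cv2.imwrite("pics/s1.png",cv2.resize(b,(800,600),interpolation=cv2.INTER_CUBIC))
E
```

```text
(no output)
```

View pics/t1.png

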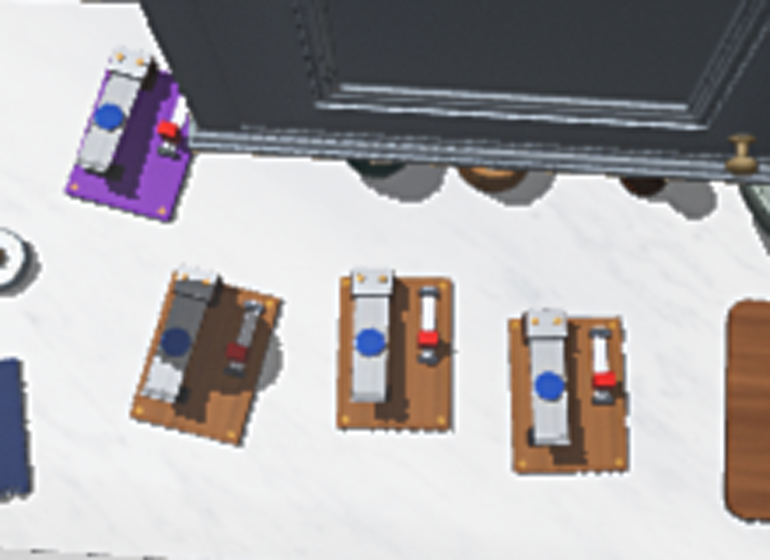

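View pics/s1.png

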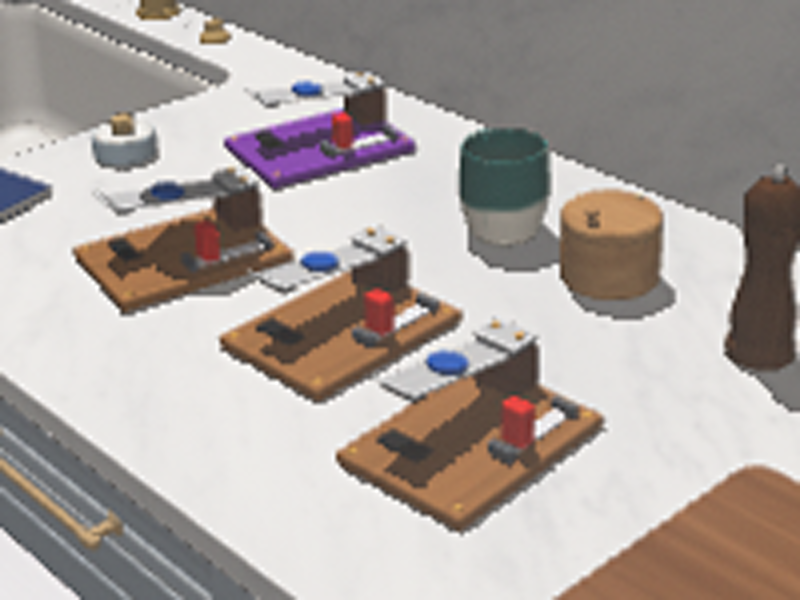

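View pics/top0.png

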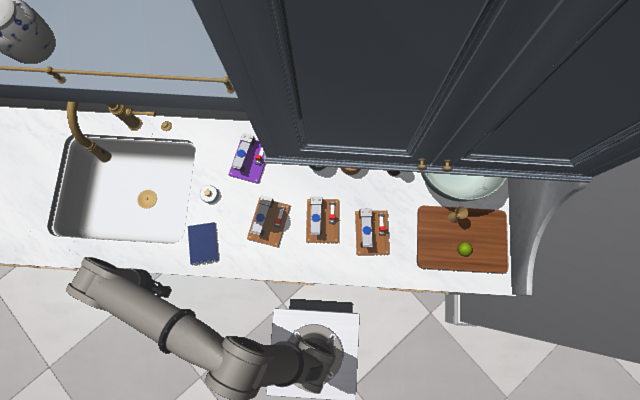

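The top crop shows three wooden clips, with pads at full-frame pixels of about (260,217), (316,218) and (367,230). The purple look-alike at (241,153) is excluded. The left clip is turned and lies in the arm's shadow. A wall cupboard overhangs the back. I'll triangulate the pads and tabs by colour.

```bash
cat > h.py <<'E'
from station import robot, fingers, vision, workorder, recognise
import cv2, numpy as np
def P(n):
    c=vision.calibration(n); return np.array(c["mtx"])@np.diag([1,-1,-1])@np.array(c["extrinsics"])[:3]
def blobs(im,col,amin=12):
    h=cv2.cvtColor(im,cv2.COLOR_RGB2HSV)
    m=cv2.inRange(h,(108,120,40),(122,255,255)) if col=="b" else cv2.inRange(h,(0,150,50),(6,255,255))|cv2.inRange(h,(174,150,50),(180,255,255))
    n,_,s,c=cv2.connectedComponentsWithStats(m)
    return [(c[i].round(1).tolist(),s[i].tolist()) for i in range(1,n) if s[i][4]>=amin]
def tri(a,b): # a in top, b in scene
    X=cv2.triangulatePoints(P("top"),P("scene"),np.array(a,float).reshape(2,1),np.array(b,float).reshape(2,1))
    return (X[:3]/X[3]).ravel()
def proj(n,X):
    u=P(n)@np.append(X,1); return u[:2]/u[2]
def plane(n,uv,z):
    p=P(n); H=np.c_[p[:,0],p[:,1],p[:,2]*z+p[:,3]]; q=np.linalg.solve(H,[*uv,1]); return q[:2]/q[2]
E
python3 - <<'E'
from h import *
for n in("top","scene"):
    im=cv2.imread(f"pics/{n}0.png")[:,:,::-1].copy()
    for c in"br": print(n,c,*[b for b in blobs(im,c)],sep="\n ")
    E=vision.calibration(n)["extrinsics"]; print("cam",-E[:3,:3].T@E[:3,3])
E
```

```text
top
 b
 ([17.7, 21.1], [15, 19, 6, 6, 14])
 ([240.6, 152.9], [237, 150, 8, 7, 45])
 ([259.6, 217.1], [256, 214, 8, 7, 42])
 ([315.3, 217.3], [312, 214, 8, 8, 47])
 ([194.1, 241.3], [189, 223, 26, 41, 118])
 ([366.4, 229.7], [363, 226, 8, 8, 49])
top
 r
 ([257.6, 156.6], [255, 155, 6, 4, 20])
 ([331.6, 216.4], [329, 214, 6, 5, 25])
 ([276.8, 219.8], [275, 218, 5, 4, 13])
 ([382.3, 228.4], [379, 226, 7, 5, 29])
cam [ 0.22521997 -0.04600702  1.57632   ]
scene
 b
 ([286.0, 162.0], [283, 161, 7, 3, 15])
 ([194.3, 191.8], [180, 182, 30, 18, 143])
 ([251.3, 187.7], [248, 186, 8, 4, 21])
 ([289.5, 205.2], [286, 204, 8, 4, 26])
 ([321.3, 230.2], [317, 228, 10, 5, 40])
scene
 r
 ([295.2, 171.7], [293, 168, 5, 9, 30])
 ([261.2, 200.0], [259, 196, 6, 9, 40])
 ([304.2, 216.3], [301, 212, 7, 11, 36])
 ([339.0, 241.0], [336, 239, 8, 5, 27])
cam [-0.21447742 -0.87693679  0.68796455]
```

```bash
python3 - <<'E'
from h import *
pt=[(259.6,217.1),(315.3,217.3),(366.4,229.7)];ps=[(251.3,187.7),(289.5,205.2),(321.3,230.2)]
tt=[(276.8,219.8),(331.6,216.4),(382.3,228.4)];ts=[(261.2,200.0),(304.2,216.3),(339.0,241.0)]
im=cv2.imread("pics/top0.png")
for i in range(3):
    X=tri(pt[i],ps[i]);e=proj("top",X)-pt[i]; T=plane("top",tt[i],.045)
    p=plane("top",pt[i],.064); d=T-p; print("pad",X.round(4),e.round(1),"plane",p.round(4),"tab tri",tri(tt[i],ts[i]).round(4),"plane",T.round(4),"d",np.linalg.norm(d).round(4),"yaw",np.degrees(np.arctan2(d[1],d[0])-np.arctan2(-62,10)).round(1))
# board yaw
h=cv2.cvtColor(im,cv2.COLOR_BGR2HSV); m=cv2.inRange(h,(5,90,30),(18,255,255)); m=cv2.morphologyEx(m,cv2.MORPH_CLOSE,np.ones((9,9)))
cs,_=cv2.findContours(m,0,2)
for c in cs:
    if 500<cv2.contourArea(c)<3000:
        b=cv2.boxPoints(cv2.minAreaRect(c)); w=np.array([plane("top",q,.012) for q in b]); print(w.round(3).tolist(),[np.degrees(np.arctan2(*(w[(k+1)%4]-w[k])[::-1])).round(1) for k in range(2)])
print(robot.current_joint_positions())
for s in ([.6,.25,.2],[.55,.05,.2],[.5,-.15,.2]): print(robot.inverse_kinematics(s,[180,0,90]),robot.inverse_kinematics(s,[180,0,0]))
E
```

```text
pad [0.4757 0.2324 0.059 ] [ 0. -0.] plane [0.4747 0.2316] tab tri [0.4738 0.1715 0.0308] plane [0.4716 0.1695] d 0.0622 yaw -12.1
pad [0.4875 0.0248 0.0606] [ 0.  -0.1] plane [0.4867 0.0248] tab tri [ 0.499  -0.0356  0.0373] plane [ 0.4972 -0.0354] d 0.0611 yaw 0.7
pad [ 0.4523 -0.1672  0.0633] [ 0.1 -0.1] plane [ 0.452  -0.1669] tab tri [ 0.464  -0.2281  0.0478] plane [ 0.4634 -0.2277] d 0.0618 yaw 1.5
[[0.53, -0.128], [0.538, -0.251], [0.372, -0.256], [0.365, -0.136]] [np.float64(-86.5), np.float64(-178.2)]
[[0.565, 0.068], [0.573, -0.056], [0.406, -0.065], [0.399, 0.056]] [np.float64(-86.5), np.float64(-176.7)]
[[0.399, 0.282], [0.565, 0.252], [0.537, 0.131], [0.372, 0.163]] [np.float64(-10.3), np.float64(-102.9)]
[-69.31260746  17.82208373   0.80089914  86.61574482  -0.25305475
  75.58267997  -1.55860779]
[-38.57608918  31.37349036  24.24061158  70.59149849 -12.51428326
  80.55971927 -15.46254805] [ -45.31697247   33.28106654   36.3650011    70.91782099  -19.19643179
   81.70350343 -100.82627633]
[-35.31851227  21.03289015  38.59566955  88.39530203 -13.38537372
  75.27027458   4.82958118] [-36.7522491   21.42463021  40.71732489  88.4461411  -14.25243076
  75.43297698 -84.39541023]
[-28.28056243  21.47016682  57.79329356  93.49670257 -18.66176763
  75.43527522  32.48130353] [-27.53528467  21.06757191  56.55673001  93.47614303 -18.06827567
  75.26654155 -58.08213284]
```

```bash
cat >> h.py <<'E'
CL={"L":(.4757,.2324,-11.5),"M":(.4875,.0248,2.),"R":(.4523,-.1672,2.)}
def F(n=5):
    r=[]
    for _ in range(n): r.append(robot.current_contact_force()); robot.pause(.01)
    return np.mean(r,0)
def O(k): return [180,0,CL[k][2]]
E
python3 - <<'E'
from h import *
T=robot.current_time_s
fingers.gripper_to(0.0); print(T(),robot.tip_reach)
x,y,w=CL["L"]; robot.move_to([x,y,.16],O("L")); print(T())
robot.line_to([x,y,.102]); print(T(),robot.current_tool_pos(),robot.current_eef_rot(),F(),F(1),robot.current_finger_gap(),T())
a=vision.grab_frame("scene")[160:240,190:310]; b=vision.grab_frame("top")[180:260,210:330]
o=np.vstack([a,b])[:,:,::-1]; cv2.imwrite("pics/hL.png",cv2.resize(o,(450,600),interpolation=cv2.INTER_CUBIC))
E
```

```text
1.1667 0.017
2.9417
3.475 [0.47584717 0.2328537  0.10228485] [-1.79992774e+02 -1.68469925e-02 -1.14545414e+01] [0.27490516 0.03638684 0.34949525] [-0.06039268 -0.54216836  0.83374611] 0.005555012598962217 3.525
```

View pics/hL.png

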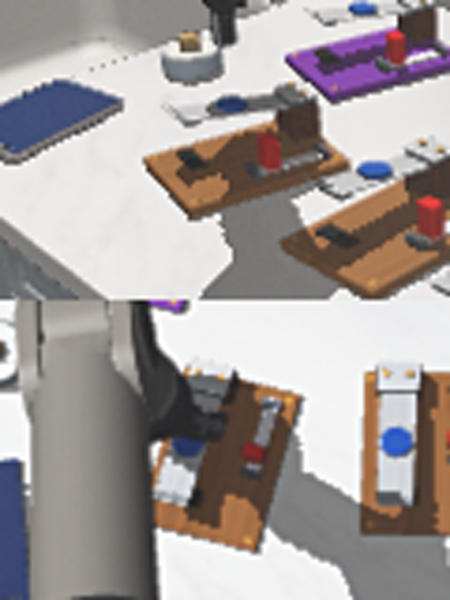

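The scene crop shows the dark fingertip about 15 px above the left pad. In the top crop it is slightly right of and behind the pad. I'll compare that with the projected tip position.

```bash
python3 - <<'E'
from h import *
p=robot.current_tool_pos()
for n,o in(("scene",(190,160,0)),("top",(210,180,300))):
    for d in (.017,0,-.05,-.1):
        u=proj(n,[p[0],p[1],p[2]-d]); print(n,d,u.round(1),"crop",((u-o[:2])*3.75+[0,o[2]]).round())
    im=vision.grab_frame(n); a=im[170:230,210:290] if n=="scene" else im[190:250,225:305]
    cv2.imwrite(f"pics/z{n}.png",cv2.resize(a[:,:,::-1],(400,300),interpolation=cv2.INTER_CUBIC))
cv2.imwrite("pics/z.png",np.hstack([cv2.imread("pics/zscene.png"),cv2.imread("pics/ztop.png")]))
E
```

```text
scene 0.017 [250.7 180.9] crop [228.  78.]
scene 0 [250.2 176.7] crop [226.  63.]
scene -0.05 [248.8 164.1] crop [221.  15.]
scene -0.1 [247.3 151. ] crop [215. -34.]
top 0.017 [258.3 215.4] crop [181. 433.]
top 0 [257.5 214.6] crop [178. 430.]
top -0.05 [255.  212.1] crop [169. 420.]
top -0.1 [252.4 209.3] crop [159. 410.]
```

View pics/z.png

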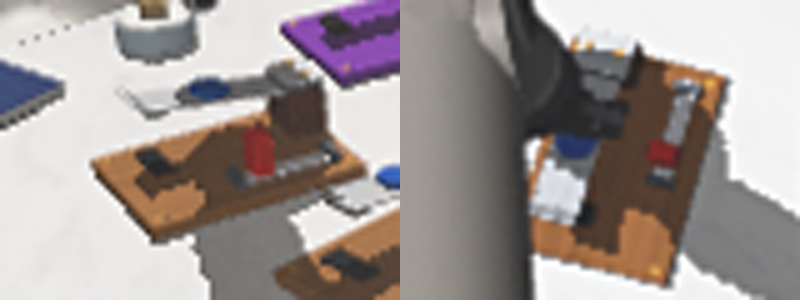

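The fingertip appears higher in the scene view than its projection predicts. I'll take one sharper crop to settle it.

```bash
python3 - <<'E'
from h import *
p=robot.current_tool_pos()
im=vision.grab_frame("scene"); a=cv2.resize(im[100:210,205:300],None,fx=5.4,fy=5.4,interpolation=cv2.INTER_LANCZOS4)
for d in (.017,-.05):
    u=(proj("scene",[p[0],p[1],p[2]-d])+.5-[205,100])*5.4; cv2.drawMarker(a,tuple(u.astype(int).tolist()),(0,255,0),0,10)
g=(255*(a/255.)**1.8).astype('uint8')
cv2.imwrite("pics/zz.png",g[:,:,::-1])
E
```

```text
(no output)
```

View pics/zz.png

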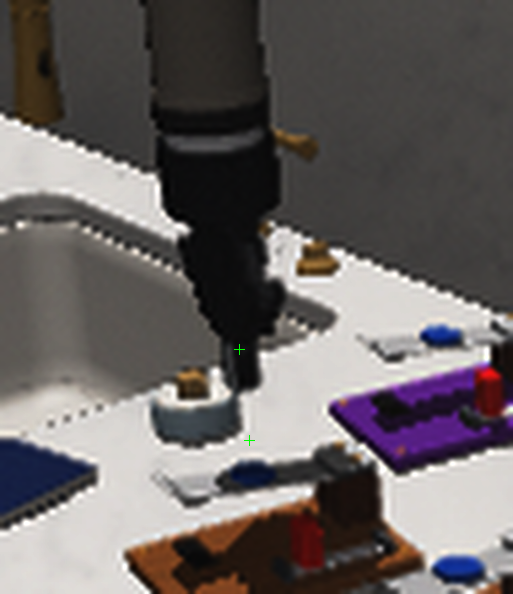

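The tip shows about 10 px (~35 mm) high, while its lateral position agrees with the projection. A guarded descent will settle the height.

```bash
cat >> h.py <<'E'
T=robot.current_time_s
def touch(k,zmin,f=2.,v=.02):
    x,y,_=CL[k]; f0=F(10); s=robot.line_to([x,y,zmin],O(k),velocity=v,f_stop=f); p=robot.current_tool_pos()
    print(k,"hit",s,p.round(4),(F()-f0).round(2),"t",round(T(),2)); return f0,s,p
E
python3 - <<'E'
from h import *
f0,s,p=touch("L",.072)
for _ in range(3): print((F()-f0).round(2),robot.current_tool_pos().round(4),T())
print(f0)
im=vision.grab_frame("scene"); a=cv2.resize(im[150:215,205:300],None,fx=5.4,fy=5.4,interpolation=cv2.INTER_LANCZOS4)
cv2.imwrite("pics/c.png",a[:,:,::-1])
E
```

```text
L hit False [0.4758 0.2324 0.0721] [0.57 0.2  0.23] t 5.55
[0.41 0.72 0.15] [0.4758 0.2325 0.0721] 5.5917
[0.33 0.29 0.05] [0.4758 0.2324 0.0721] 5.6333
[0.31 0.11 0.56] [0.4757 0.2324 0.0721] 5.675
[-0.33731398 -0.19107745 -0.06521584]
```

View pics/c.png

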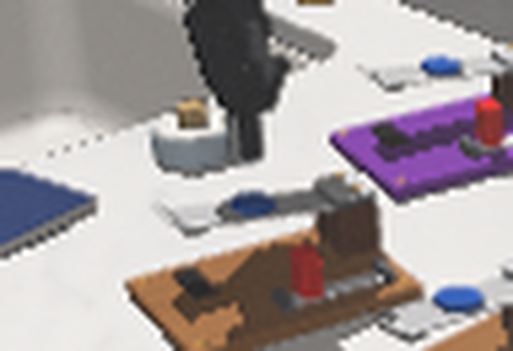

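The tip is now at (251,179) in full-frame pixels, still about 9 px above the pad at (252,188), and there is no contact. The reported TCP and the camera disagree, so I need to know the direction. I'll raise, tilt the tool so both cameras see the tip, and measure it.

```bash
python3 - <<'E'
from h import *
x,y,_=CL["L"]; robot.line_to([x,y,.16],velocity=.3)
robot.move_to([.45,.13,.22],[180,-40,0])
p=robot.current_tool_pos(); tip=p+.017*np.array([np.sin(np.radians(40)),0,-np.cos(np.radians(40))]); print(p,robot.current_eef_rot(),T())
out=[]
for n in("scene","top"):
    im=vision.grab_frame(n); cv2.imwrite(f"pics/tilt_{n}.png",im[:,:,::-1])
    u=proj(n,tip); c=(u-[40,50]).astype(int); print(n,u,c); a=im[c[1]:c[1]+100,c[0]:c[0]+80].copy()
    a=cv2.resize(a,None,fx=5,fy=5,interpolation=cv2.INTER_CUBIC); v=((u-c+.5)*5).astype(int); cv2.drawMarker(a,tuple(v.tolist()),(0,255,0),0,10); out.append(a)
cv2.imwrite("pics/tilt.png",np.hstack(out)[:,:,::-1])
E
```

```text
[0.45008857 0.12978034 0.21948058] [ 1.79971735e+02 -3.99110996e+01 -3.30500742e-02] 7.0667
scene [260.80008052 159.06177402] [220 109]
top [282.22940471 215.60284607] [242 165]
```

View pics/tilt.png

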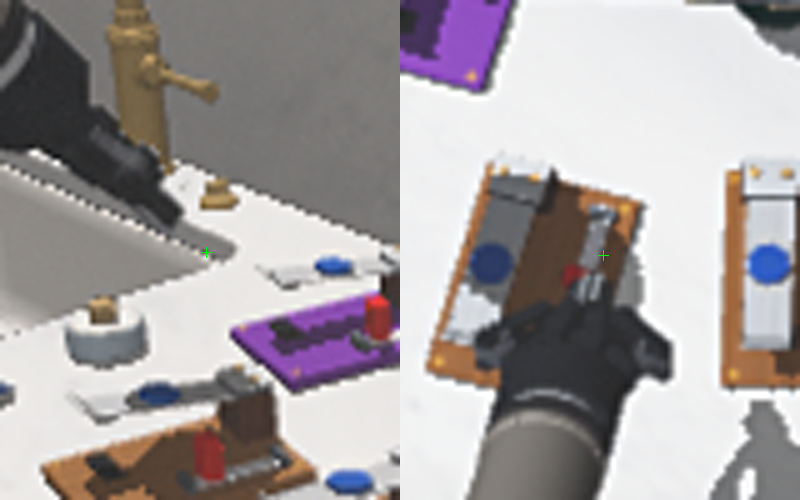

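```bash
python3 - <<'E'
from h import *
X=tri((280,218.5),(256,152.6)); p=robot.current_tool_pos(); a=np.radians(39.9); z=np.array([np.sin(a),0,-np.cos(a)])
print(X,p,"along",(X-p)@z,"off",(X-p)-((X-p)@z)*z, proj("top",X))
print(robot.current_finger_gap())
E
```

```text
[0.44652014 0.13284068 0.23264977] [0.45091391 0.13020135 0.21989812] along -0.012601004848145006 off [0.00368914 0.00263933 0.0030846 ] [280.02948117 218.45845888]
-0.0008635741785505185
```

```bash
python3 - <<'E'
import cv2,numpy as np
a=cv2.imread("pics/tilt_scene.png")[110:165,205:265];b=cv2.imread("pics/tilt_top.png")[205:250,250:300]
f=lambda i,w:cv2.resize((255*(i/255.)**.55).astype('uint8'),(400,600) if 0 else (w,int(i.shape[0]*w/i.shape[1])),interpolation=cv2.INTER_LANCZOS4)
a,b=f(a,400),f(b,400); h=max(a.shape[0],b.shape[0]); pad=lambda i:cv2.copyMakeBorder(i,0,h-i.shape[0],0,0,0)
cv2.imwrite("pics/tz.png",np.hstack([pad(a),pad(b)]))
E
```

```text
(no output)
```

View pics/tz.png

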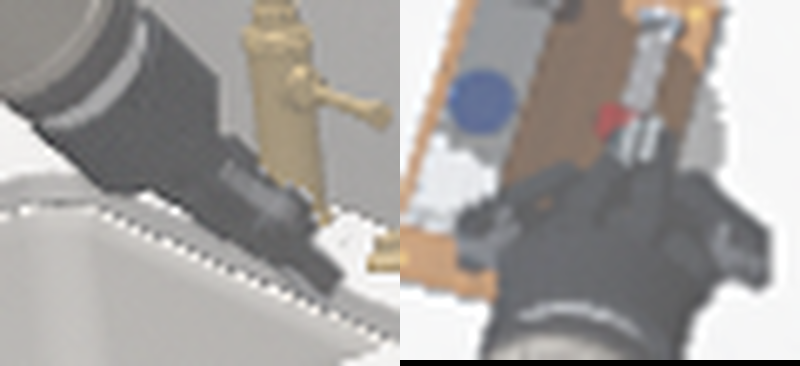

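The two views agree. The fingers are shut and centred on the tool axis, but their real tips are about 30 mm behind the stated ones (effective tip reach about -13 mm). So I expect contact at a TCP z of about 0.045. Next is a guarded press on the left pad.

```bash
cat >> h.py <<'E'
def press(k,zs=.075,zmin=.035,ft=8.):
    x,y,_=CL[k]; robot.line_to([x,y,zs],O(k),velocity=.12); robot.pause(.15)
    f0,s,p0=touch(k,zmin)
    if not s: return None
    z=p0[2]; log=[]; zmax=z-.019; K=1.5
    for i in range(14):
        f=(F(6)-f0)[2]; zc=robot.current_tool_pos()[2]; log.append((round(zc*1e3,2),round(f,2)))
        if abs(f-ft)<.6: break
        if len(log)>1 and log[0][0]-zc*1e3>1: K=np.clip((f-log[0][1])/(log[0][0]-zc*1e3),.4,2.5)
        z=max(z-np.clip(.8*(ft-f)/K,-3,2.5)/1e3,zmax); robot.line_to([x,y,z],O(k),velocity=.02)
    t=T(); h=[]
    while T()-t<1.2: h.append((F(8)-f0)); 
    h=np.array(h); print("steps",log,"hold",h.mean(0).round(2),h[:,2].min().round(2),h[:,2].max().round(2),"z",robot.current_tool_pos()[2].round(4),"t",round(T(),2))
    robot.line_to([x,y,p0[2]+.03],velocity=.08); robot.pause(.1); print("free",(F(10)-f0).round(2),"touch z",p0[2].round(4))
E
python3 - <<'E'
from h import *
x,y,_=CL["L"]; robot.move_to([x,y,.14],O("L")); press("L"); print(T())
E
```

```text
L hit True [0.4751 0.2324 0.0412] [1.04 0.32 2.05] t 10.47
steps [(np.float64(41.28), np.float64(1.96)), (np.float64(38.65), np.float64(3.45)), (np.float64(36.3), np.float64(5.76)), (np.float64(34.14), np.float64(8.05))] hold [-3.59  0.01  7.72] 7.37 8.09 z 0.0342 t 12.77
free [ 0.18 -0.1   0.35] touch z 0.0412
13.5667
```

```bash
python3 - <<'E'
from h import *
for k in "MR":
    x,y,_=CL[k]; robot.line_to([*robot.current_tool_pos()[:2],.12],velocity=.25); robot.move_to([x,y,.12],O(k)); press(k); print(T())
E
```

```text
M hit True [0.487  0.0248 0.0432] [0.57 0.48 1.93] t 16.97
steps [(np.float64(43.32), np.float64(1.78)), (np.float64(40.8), np.float64(4.89)), (np.float64(38.99), np.float64(7.3)), (np.float64(38.62), np.float64(8.33))] hold [-3.19 -0.09  7.88] 7.54 8.22 z 0.0386 t 19.21
free [ 0.08 -0.23 -0.1 ] touch z 0.0432
19.975
R hit True [ 0.4518 -0.1672  0.0448] [ 0.13 -0.05  2.15] t 23.27
steps [(np.float64(44.89), np.float64(2.24)), (np.float64(42.35), np.float64(5.67)), (np.float64(41.1), np.float64(6.98)), (np.float64(40.54), np.float64(7.55))] hold [-2.97  0.18  7.71] 7.42 8.19 z 0.0405 t 25.46
free [ 0.12 -0.04 -0.19] touch z 0.0448
26.225
```

L looks softest (about 0.85 N/mm, against 1.33 and 1.26), but it stiffened part-way and the ratio falls short of 2. There may be a second contact, so I'll re-press L with a finer log and a picture during the hold. If in doubt, I'll then redo M and R in order; there is time.

```bash
python3 - <<'E'
from h import *
k="L"; x,y,w=CL[k]; c,s=np.cos(np.radians(w)),np.sin(np.radians(w)); x+=.003*c; y+=.003*s
robot.line_to([*robot.current_tool_pos()[:2],.12],velocity=.25); robot.move_to([x,y,.10],O(k)); robot.line_to([x,y,.05],O(k),velocity=.1); robot.pause(.1); f0=F(10); print(T())
z=.0445; L=[]
while z>.026:
    robot.line_to([x,y,z],O(k),velocity=.03); f=F(5)-f0; p=robot.current_tool_pos(); L.append((round(p[2]*1e3,2),*f.round(2).tolist()))
    if f[2]>7.6: break
    z-=.0015
print(*L,sep="\n"); print(T())
a=vision.grab_frame("scene")[140:215,205:300]; cv2.imwrite("pics/p.png",cv2.resize(a[:,:,::-1],(760,600),interpolation=cv2.INTER_LANCZOS4))
h=[]; t=T()
while T()-t<1.1: h.append((F(8)-f0)[2])
print(min(h),max(h),T())
robot.line_to([x,y,.065],velocity=.1)
print(T())
E
```

```text
28.875
(np.float64(44.39), -0.43, -0.12, 0.06)
(np.float64(43.08), -0.54, -0.41, 0.69)
(np.float64(41.6), -0.56, -0.04, 1.24)
(np.float64(40.04), -1.0, 0.1, 2.5)
(np.float64(38.49), -1.95, 0.22, 3.59)
(np.float64(37.04), -3.09, 0.6, 5.22)
(np.float64(35.76), -3.53, 0.37, 6.22)
(np.float64(34.46), -4.64, 0.17, 8.44)
31.2917
7.566289800627028 8.239880910370282 32.475
32.9333
```

View pics/p.png

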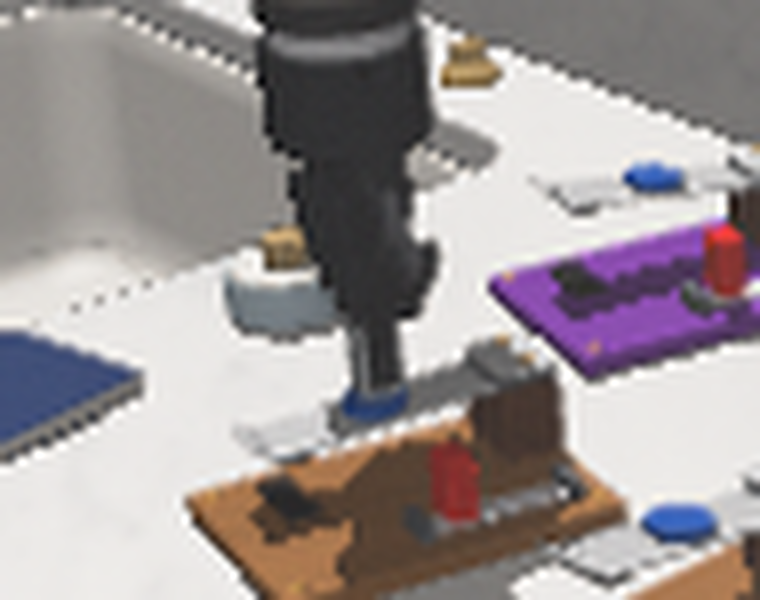

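The picture shows clean contact on the left pad only, with the tip at (375,400) in the crop and the pad visibly lowered. Sideways friction explains the stiffening. Initial slope is 0.57 N/mm, against about 1.3 for the others. The left clip is the tired one, so I'll push its tab.

```bash
python3 - <<'E'
from h import *
w=-12.; o=[180,0,w]; c,s=np.cos(np.radians(w)),np.sin(np.radians(w)); ox,oy=CL["L"][:2]
W=lambda a,b,z:[ox+c*a-s*b,oy+s*a+c*b,z]
p=robot.current_tool_pos(); robot.line_to([p[0],p[1],.10],velocity=.2)
robot.move_to(W(-.023,-.062,.09),o)
print("down",robot.line_to(W(-.023,-.062,.018),o,velocity=.1,f_stop=5),robot.current_tool_pos(),T())
robot.pause(.1); f0=F(10)
st=robot.line_to(W(.038,-.062,.018),o,velocity=.03,f_stop=9)
q=robot.current_tool_pos()-[ox,oy,0]; print("push",st,"clip x",c*q[0]+s*q[1],"y",-s*q[0]+c*q[1],(F()-f0).round(2),T())
robot.pause(.3)
robot.line_to(W(.010,-.062,.018),o,velocity=.1); robot.line_to(W(.0,-.062,.13),o,velocity=.2)
robot.move_to([.40,.13,.25],[180,0,0]); robot.pause(.2); print(T(),F())
t=vision.grab_frame("top"); sc=vision.grab_frame("scene")
print("top",blobs(t,"r",6)); print("scene",blobs(sc,"r"))
o=np.hstack([cv2.resize(sc[160:240,205:305],(400,320)),cv2.resize(t[180:260,235:335],(400,320))]); cv2.imwrite("pics/e.png",o[:,:,::-1])
E
```

```text
down False [0.44102972 0.17686561 0.01839986] 34.5
push True clip x 0.030268423686093008 y -0.061745800580153526 [0.59 0.4  0.15] 36.3917
38.5583 [-0.26126749  0.02450098 -0.13346225]
top [([257.6, 156.8], [255, 155, 6, 5, 21]), ([281.3, 209.9], [280, 209, 3, 3, 7]), ([331.5, 216.3], [329, 214, 6, 5, 26]), ([382.2, 228.3], [379, 226, 7, 5, 30])]
scene [([295.4, 171.7], [293, 168, 5, 9, 29]), ([271.3, 196.6], [269, 192, 6, 10, 42]), ([304.1, 216.6], [301, 212, 7, 11, 42]), ([339.0, 241.0], [336, 239, 8, 5, 27])]
```

View pics/e.png

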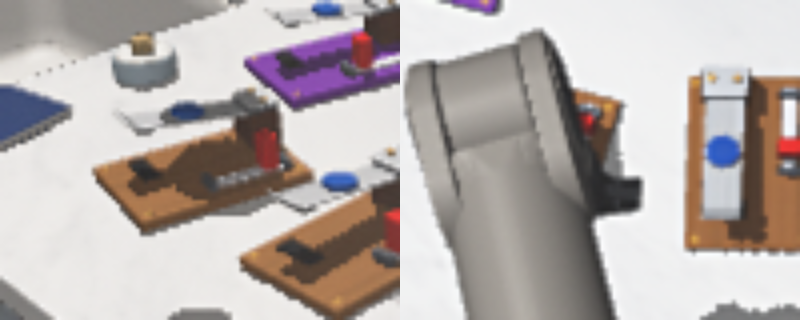

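```bash
python3 - <<'E'
from h import *
from math import *
p=np.array([.4726,.1697,.037])
for w in(-11,-12,-13):
  for d in (.034,.037,.040): print(w,d,proj("scene",p+d*np.array([cos(radians(w)),sin(radians(w)),0]))-proj("scene",p))
E
```

```text
-11 0.034 [ 8.45684496 -2.46758353]
-11 0.037 [ 9.19392171 -2.68265174]
-11 0.04 [ 9.9295398  -2.89729433]
-12 0.034 [ 8.52685018 -2.40545493]
-12 0.037 [ 9.27028503 -2.61518056]
-12 0.04 [10.01228967 -2.82450272]
-13 0.034 [ 8.5943303  -2.34256168]
-13 0.037 [ 9.34391012 -2.5468751 ]
-13 0.04 [10.09208975 -2.75080686]
```

```bash
python3 -c "
from h import *
workorder.close_job(); print(T())"
```

```text
the job is handed in; nothing more can be done
the job is handed in; nothing more can be done
```

I pressed the three clips left to right, found the left one tired, pushed its red tab home and handed the job in at about 39 s. No verdict is reported.

| Clip | Steady force held (about 1.2 s) | Rough stiffness | Approx. give at 8 N |
|---|---|---|---|
| Left | 7.4–8.1 N | 0.57 N/mm at first, about 0.85 overall | 10 mm |
| Middle | 7.5–8.2 N | 1.3 N/mm | 6 mm |
| Right | 7.4–8.2 N | 1.3 N/mm | 6 mm |

These are vertical forces. Sideways friction of 3–5 N brought the total to about 8.5 N in the three ordered presses and about 9.6 N in the left re-press.

**Last checks**
- **Left tab:** the push stopped against something solid about where the far stop should be. In the scene camera the tab moved (10.1, -3.4) px, where 40 mm of travel should give about (10, -2.8).
- **Other tabs:** the middle and right tabs did not move in either camera.
- **Arm:** it was raised clear, with no contact force showing.

**What disagreed**
- **Fingertips:** the real fingertips ended about 30 mm short of the stated tip reach. I measured this in both cameras and relied on guarded descents.
- **Give ratio:** the left clip gave only about 1.7 times as far as the others, not more than twice. I re-pressed it before pushing the tab and it was clean on the pad. I put the shortfall down to friction and took its initial 0.57 N/mm, against the stated 0.6, as confirmation.

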